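# Hang the feeder on the stand so that its safety latch shuts

### The arm

A 7-joint arm with a two-finger parallel gripper is mounted at the origin on a cart in front of the work surface, level with it; the furniture and walls round the work are solid. World frame = base frame: x ahead of the robot, y to its left, z up, the work surface at z = 0. Lengths are in m, angles in rad, forces in N, time in s.
With the tool pointing down it reaches from about 0.425 to 0.925 m from the base axis. Payload 6.8 kg.
Tool frame: the origin (TCP) lies at the very end of the fingers, on their centre line; the grasp point (between the pads) lies 19 mm behind it (bot.grip_depth is the distance from the TCP to the grasp point, in m); z points along the fingers, y is the direction in which the jaws open and shut (so a half turn about z gives the same grasp; the last joint's range is limited). The gripper opens to 85 mm and grips with 20 to 120 N. Pads are 22 mm wide; open, the fingers measure 114 mm over their backs; the gripper's body (76 mm by 85 mm) begins 54 mm behind the grasp point. The pads swing forward as they close: fully open they stand 13 mm farther back than shut.
Start: joints at [-1.227, 0.477, 0.022, 1.555, -0.011, 1.109, -0.083], TCP at [0.295, 0.607, 0.193] pointing down, gripper open.
Joint ranges: [-2.96, 2.96], [-0.34, 2.1], [-1.41, 1.46], [0.24, 2.44], [-1.37, 4.51], [0.17, 1.92], [-2.96, 2.96]. Speed limits (rad/s): [2.39, 2.39, 3.14, 3.14, 3.14, 3.14, 3.14].

### API

Orientations are given as a unit quaternion [w, x, y, z].
In Python, from station import bot gives the robot as it stands.
- The arm moves only by the tool step_arm, never from a script. Its argument "increments" is a list of rows, each a list of 7 numbers: the shift along the world's x, y, z in m, then the turn, a rotation vector about the world's x, y, z in degrees, then the gripper command: -1 is fully open, 1 is shut, values between are in proportion. In form: [[dx, dy, dz, rx, ry, rz, fingers], ...]. A call has 1 to 10 rows; each row is the pose to reach, as a shift and turn from the pose commanded when the call began; what a row does not reach only later rows make up. A row lasts 1/12 s, in which the tool goes at most 41.7 mm and 7.16 degrees, less where a joint would pass 70% of its speed; a pose out of reach is approached as far as the arm can. A call with a gripper value outside its range is refused whole. The fingers move at their own pace and stop on an object; "force" is the grip in N (left out, the last holds). Time passes only in rows, so rows that repeat a pose let the fingers close. It gives the time, the measured TCP pose, the force and the opening at its end, in the units of the state.
- bot.get_obs(): the state, without advancing time (a new reading comes with each control period).
- bot.read_camera(name): name is "side" or "top"; returns a dict with "color" (384x512x3 uint8, red, green, blue), "intrinsics" (3x3 intrinsics, pixels), "D" ([k1, k2, p1, p2, k3] as OpenCV has them; the pictures are not rectified), "extrinsics" (4x4, takes a point from camera to world coordinates). Camera axes: x right, y up, looking along -z (the intrinsics and any distortion apply to the point x, -y, -z); pixel columns grow to the right and rows downward; lengths in m; the calibration is good to about 2 mm. A picture is of the moment at which its call begins. There is no depth.
- bot.hand_in(): hands the job in, once; it reports no verdict.
Trained networks look in the newest picture that a camera, given by its name, has taken for a name from the list of things; names that differ only in an ending like _2 or _b are one class to them, and where a whole thing is asked for, a point or a joint stands for the part that bears it (a point fixed in the world has none). Each returns a list of dicts, best first, with "conf" (0 to 1); they miss things now and then, are a little off and sometimes report something else, mostly with a low value. They report only what shows in the picture. A call takes as long as a camera call. They do not tell look-alikes from the thing itself.
- bot.recognise(thing, camera): "location" ([column, row] as shares, 0 to 1, of the picture: columns of its width, rows of its height, amid what is visible of it).
- bot.place_of(thing, camera): "location" ([column, row] as shares, 0 to 1, of the picture: columns of its width, rows of its height: a listed point, or the origin of a listed thing).
The state is a dict: "t": time; "q": joint angles; "joint_vel": joint speeds; "joint_torque": joint torques, N m; "eef_pos": TCP position; "tool_rot": TCP orientation; "contact_force": force on the tool from outside, world axes, zero at the start; "torque": the same for the moment, N m; "gripper_width": opening from 0.0 (shut) to 1.0 (fully open).
Only numpy, scipy, OpenCV 4.12 (cv2) and the standard library are available. Lean on these libraries where they do the work, as an engineer would, in place of code of your own. Each camera call takes 0.05 s, during which the arm holds its last target.

### The job

Hang the small feeder on the cross bar of the hanging stand: bring its hook over the bar between the two collars and push it down until the sprung latch has flipped shut below the bar and the bar sits fully home in the hook. Let go and leave the feeder hanging there, level and with the latch closed, and leave everything else on the table where it is.

Things in the scene. Friction and masses are not known exactly. Their poses are not given: they have to be found in the camera images.
- feeder_grip (a point): Centre of the flat steel grip tab on top of the loose feeder (0.29 kg in all). Tab 26 mm wide (x), 14 mm thick (y), about 40 mm tall, flat y faces. The centre is 192 mm above the feeder's underside, the tab's top 213 mm. z is up; the hook's closed back is on the -x side, its point on the +x side. It starts standing on the table.
- feeder_body (a point): Centre of the feeder's round body, 30 mm above its underside, straight below the tab; axes as feeder_grip. Tray 88 mm wide, white tube, metal lid, 60 mm tall in all. The hook, of 14 mm steel plate, stands rigidly on the lid.
- hook_gap (a point): Middle of the side gap of the hook, straight below the tab, 88 mm above the feeder's underside (104 mm below feeder_grip). The gap is 37 mm high, from the hook's foot on the lid up to the flared end of its point, and open to +x; at -x is the back (x -22 to -12 mm). The bar goes in here sideways, from +x to x = 0; then the hook is pushed down on it.
- hook_seat (a point): Where the bar's centre is when fully home in the hook's crown: 67 mm above hook_gap, 37 mm below feeder_grip, axes the same. Seen from the side the hook is an upside-down U, 24 mm wide inside, mouth downward; the crown is an upside-down V that centres the bar at x = 0.
- latch (a joint): Sprung latch, an aluminium tongue 28 mm long, hinged on the hook's back 33 mm below hook_seat, 17 mm to its -x side. 0 = shut, level across the mouth. It gives way only up into the hook (to 1.45 rad) when the bar presses it from below; the spring shuts it once the bar has passed. Pushing past takes about 5 to 10 N; the feeder's weight alone does not do it.
- bar_mid (a point): Middle of the fixed stand's round cross bar, 185 mm above the table. The bar is 12 mm thick and runs along y; x is level and points away from the robot, z up. Collars 21 mm in diameter sit on it at y = -50 and +50 mm (inner faces 46 mm from the middle); the hook belongs between them.
- brooder_corner (a point): Foot of the left front corner of the big closed incubator cabinet (clear front door) that stands fixed behind the feeder, 0.51 m tall. x points into the cabinet, y to its left; the front runs 0.53 m from here along -y and everything behind it (+x, -y) is solid. Nothing overhangs the front. The hand must go round this corner between feeder and stand.
- stand: The hanging stand, fixed to the table; origin at the centre of its underside, axes as bar_mid. Base plate 110 x 220 x 8 mm; posts 22 x 12 mm at y = -98 and +98 mm, 201 mm tall, open to the front and back.
- pen: Bystander, loose: black pen, 140 mm long, lying; origin at the centre of its underside.
- dropper: Bystander, loose: small brown dropper bottle, 33 mm wide, 102 mm tall; origin at the centre of its underside.
- glass_jar: Bystander, loose: empty glass jar, 62 mm wide, 60 mm tall; origin at the centre of its underside.
- cup: Bystander, loose: small clear plastic cup, 43 mm wide, 50 mm tall; origin at the centre of its underside.
- marker: Bystander, loose: white marker with blue cap, 135 mm long, lying; origin at the centre of its underside.
Things that resemble listed ones, but are neither listed nor needed, are in the scene too. Leave any yellow look-alike of the part that bears feeder_grip alone.

How it is judged:
At the end, for the whole second after the job is handed in: The bar lies home in the hook's crown (hook_seat within 8 mm of the bar's axis, both level and in height, and between the collars: within 45 mm of bar_mid along the bar), the feeder hangs within 0.25 rad of upright and the latch is shut (below 0.2 rad) (x of hook_seat in the frame of bar_mid between -0.008 and 0.008 m and z of hook_seat in the frame of bar_mid between -0.008 and 0.008 m and y of hook_seat in the frame of bar_mid between -0.045 and 0.045 m and angle between hook_seat's own z axis and vertical below 0.25 rad and value of joint latch below 0.2 rad); the robot touches nothing.
It fails at once if one of the other loose things on the table (pen, dropper bottle, jar, cup, marker) is moved by more than 40 mm (distance of any of pen, dropper, glass_jar, cup, marker from where it was at the start of the episode above 0.04 m).
It also fails if it takes over 45 s, if anything falls off the work surface, if the arm or the gripper's body presses on something with over 40 N, if the wrist force passes 120 N, or if a joint passes its speed limit or range.

## Working session

There is one attempt and no reset: what is moved stays moved. The work goes in short steps, Python scripts to look and compute and a tool call to move; the robot and the scene stay as the last step left them, time stands still between calls to the robot, and variables do not carry over. Pictures are saved under pics/ and viewed, and the job is handed in when it is done.

Besides the shell and the picture viewer there is one more tool, called after "Request:" as name([rows], argument=value, ...), one row to a line, values as JSON. step_arm: Moves the arm, as the interface text tells. Its arguments: {"type":"object","properties":{"increments":{"type":"array","items":{"type":"array","items":{"type":"number"}}},"force":{"type":"number"}},"required":["increments"]}

```bash
mkdir -p pics; ls; python3 - <<'E'
from station import bot
import cv2,json
o=bot.get_obs();print({k:o[k] for k in('t','eef_pos','tool_rot','contact_force','gripper_width')})
for c in('side','top'):
    r=bot.read_camera(c);cv2.imwrite(f'pics/{c}0.png',r['color'][:,:,::-1])
    print(c,r['intrinsics'],r['D'],r['extrinsics'])
    for t in('feeder_grip','feeder_body','hook_gap','hook_seat','bar_mid','brooder_corner','stand','pen','dropper','glass_jar','cup','marker'):
        print(t,[(round(d['location'][0]*512,1),round(d['location'][1]*384,1),round(d['conf'],2)) for d in bot.place_of(t,c)])
E
```

```text
pics
{'t': 0.0, 'eef_pos': array([0.29442729, 0.60667265, 0.19172794]), 'tool_rot': array([-1.42607190e-04,  2.23974823e-01,  9.74594509e-01, -8.94989095e-04]), 'contact_force': array([0.36374263, 0.10060971, 0.34349255]), 'gripper_width': 1.0000914170804827}
side [[478.18117551   0.         262.06032564]
 [  0.         478.18117551 186.86328079]
 [  0.           0.           1.        ]] [-0.01232275  0.          0.          0.          0.        ] [[-0.36712637  0.55469871 -0.74667769 -0.74949768]
 [-0.93010951 -0.2096826   0.30154519  0.56584462]
 [ 0.0107014   0.80519721  0.59291056  1.20422903]
 [ 0.          0.          0.          1.        ]]
feeder_grip [(372.8, 139.4, 0.72), (285.3, 175.6, 0.65)]
feeder_body [(364.9, 168.9, 0.71), (281.0, 213.8, 0.57)]
hook_gap [(282.1, 205.3, 0.7), (370.5, 159.2, 0.56)]
hook_seat [(281.9, 185.8, 0.95)]
bar_mid [(191.0, 188.6, 0.58)]
brooder_corner [(221.6, 227.9, 0.84)]
stand [(190.2, 237.8, 0.58)]
pen [(249.8, 240.4, 0.5)]
dropper [(241.2, 217.8, 0.7)]
glass_jar []
cup [(190.7, 207.5, 0.51)]
marker [(120.9, 277.4, 0.68)]
top [[415.4356535
[... 174 characters left out ...]
] [[ 0.47425021  0.694621   -0.54091442 -0.41087289]
 [-0.88034634  0.36803506 -0.2992332  -0.51317798]
 [-0.0087782   0.61810343  0.78604776  1.57555367]
 [ 0.          0.          0.          1.        ]]
feeder_grip [(267.2, 196.7, 0.91), (381.9, 216.2, 0.62), (265.7, 216.8, 0.55), (226.4, 217.0, 0.21)]
feeder_body [(267.0, 215.2, 0.94), (379.2, 239.1, 0.76), (247.1, 203.4, 0.17)]
hook_gap [(380.6, 230.3, 0.73), (265.2, 216.0, 0.61)]
hook_seat [(266.5, 202.0, 0.89), (379.5, 222.7, 0.68)]
bar_mid [(202.3, 162.4, 0.69)]
brooder_corner [(227.1, 196.4, 0.58)]
stand [(206.9, 190.8, 0.8)]
pen [(229.3, 218.4, 0.46)]
dropper [(244.6, 201.7, 0.61)]
glass_jar [(311.8, 233.7, 0.57)]
cup []
marker []
```

View pics/side0.png

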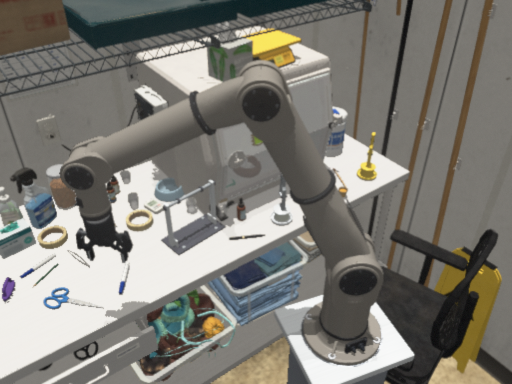

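View pics/top0.png

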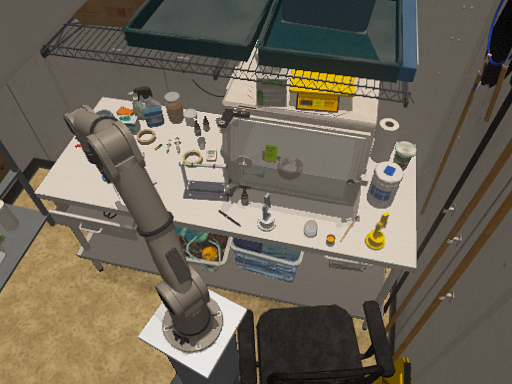

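```bash
python3 - <<'E'
import cv2
for c,(x0,y0,x1,y1) in {'side':(90,100,430,300),'top':(150,120,450,290)}.items():
    im=cv2.imread(f'pics/{c}0.png')[y0:y1,x0:x1]
    f=800/(x1-x0); cv2.imwrite(f'pics/{c}0z.png',cv2.resize(im,None,fx=f,fy=f,interpolation=cv2.INTER_CUBIC))
E
```

```text
(no output)
```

View pics/side0z.png

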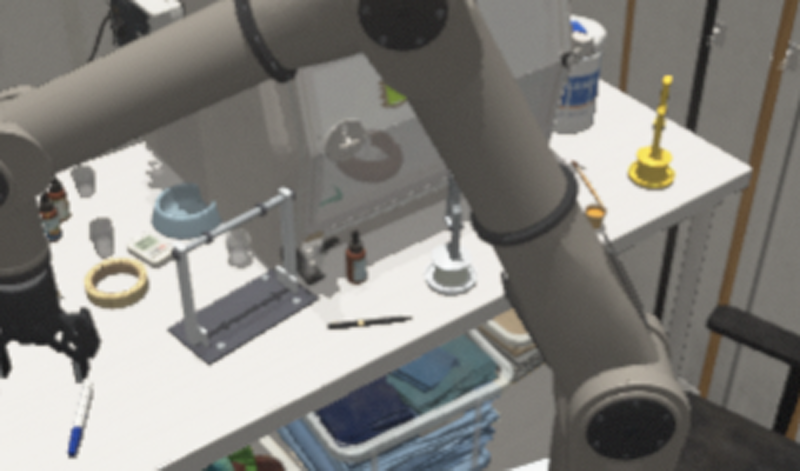

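View pics/top0z.png

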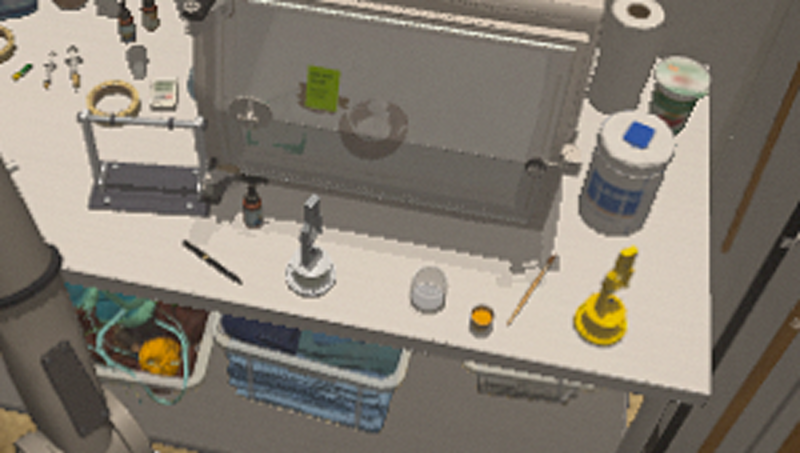

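```bash
cat > h.py <<'E'
import numpy as np, cv2
from station import bot
def cam(c):
    r=bot.read_camera(c); return r
def proj(r,P):
    E=np.array(r['extrinsics']);P=np.atleast_2d(P)
    p=(P-E[:3,3])@E[:3,:3]; p=p*[1,-1,-1]
    return cv2.projectPoints(p.reshape(-1,1,3),np.zeros(3),np.zeros(3),np.array(r['intrinsics']),np.array(r['D']))[0].reshape(-1,2)
def ray(r,uv):
    E=np.array(r['extrinsics'])
    n=cv2.undistortPoints(np.array(uv,float).reshape(1,1,2),np.array(r['intrinsics']),np.array(r['D'])).ravel()
    d=E[:3,:3]@np.array([n[0],-n[1],-1]); return E[:3,3],d/np.linalg.norm(d)
def onz(r,uv,z):
    o,d=ray(r,uv); return o+d*(z-o[2])/d[2]
def tri(r1,u1,r2,u2):
    o1,d1=ray(r1,u1);o2,d2=ray(r2,u2)
    A=np.stack([d1,-d2],1);s=np.linalg.lstsq(A,o2-o1,rcond=None)[0]
    a=o1+d1*s[0];b=o2+d2*s[1];return (a+b)/2,np.linalg.norm(a-b)
def best(t,c): return [np.array(d['location'])*[512,384] for d in bot.place_of(t,c)]
E
python3 - <<'E'
from h import *
S=cam('side');T=cam('top')
np.set_printoptions(precision=4,suppress=True)
for n,s,t in [('grip',(285.3,175.6),(267.2,196.7)),('body',(281,213.8),(267,215.2)),('seat',(281.9,185.8),(266.5,202)),('gap',(282.1,205.3),(265.2,216)),('bar',(191,188.6),(202.3,162.4)),('corner',(221.6,227.9),(227.1,196.4)),('stand',(190.2,237.8),(206.9,190.8)),('dropper',(241.2,217.8),(244.6,201.7)),('pen',(249.8,240.4),(229.3,218.4))]:
    print(n,*tri(S,s,T,t))
for n,z,s,t in [('grip',.192,(285.3,175.6),(267.2,196.7)),('body',.03,(281,213.8),(267,215.2)),('seat',.155,(281.9,185.8),(266.5,202)),('bar',.185,(191,188.6),(202.3,162.4)),('stand',0,(190.2,237.8),(206.9,190.8)),('dropper',0,(241.2,217.8),(244.6,201.7)),('corner',0,(221.6,227.9),(227.1,196.4)),]:
    print(n,onz(S,s,z),onz(T,t,z))
print('jar',onz(T,(311.8,233.7),0),'cup',onz(S,(190.7,207.5),0),'marker',onz(S,(120.9,277.4),0))
E
```

```text
grip [ 0.5425 -0.0456  0.2072] 0.0027699814755678385
body [ 0.5633 -0.0371  0.0241] 0.023840291899017655
seat [ 0.5516 -0.0384  0.1563] 0.0017661423207518787
gap [ 0.5404 -0.0389  0.0702] 0.0019939211043997827
bar [0.576  0.2964 0.2137] 0.0003998649933566093
corner [ 0.5942  0.194  -0.0053] 0.017080357611032763
stand [ 0.5982  0.3143 -0.0272] 0.004855635114005976
dropper [0.608  0.1053 0.0015] 0.004705155011864746
pen [ 0.4867  0.1185 -0.0025] 0.016478323802412553
grip [ 0.5601 -0.055   0.192 ] [ 0.5546 -0.0395  0.192 ]
body [ 0.5408 -0.0354  0.03  ] [ 0.5724 -0.0321  0.03  ]
seat [ 0.552  -0.0392  0.155 ] [ 0.5535 -0.0374  0.155 ]
bar [0.614  0.2886 0.185 ] [0.597  0.3136 0.185 ]
stand [0.5652 0.3192 0.    ] [0.5836 0.302  0.    ]
dropper [0.6065 0.1043 0.    ] [0.6115 0.1074 0.    ]
corner [0.5768 0.1938 0.    ] [0.5999 0.1974 0.    ]
jar [ 0.5953 -0.247   0.    ] cup [0.7385 0.2718 0.    ] marker [0.4568 0.5871 0.    ]
```

```bash
python3 - <<'E'
import cv2
for n,c,(x0,y0,x1,y1) in [('a','side',(155,175,235,260)),('b','top',(175,150,250,220)),('c','side',(255,160,315,235)),('d','top',(245,180,305,240))]:
    im=cv2.imread(f'pics/{c}0.png')[y0:y1,x0:x1]
    print(im.shape)
    cv2.imwrite(f'pics/z{n}.png',cv2.resize(im,None,fx=7,fy=7,interpolation=cv2.INTER_CUBIC))
E
```

```text
(85, 80, 3)
(70, 75, 3)
(75, 60, 3)
(60, 60, 3)
```

View pics/za.png

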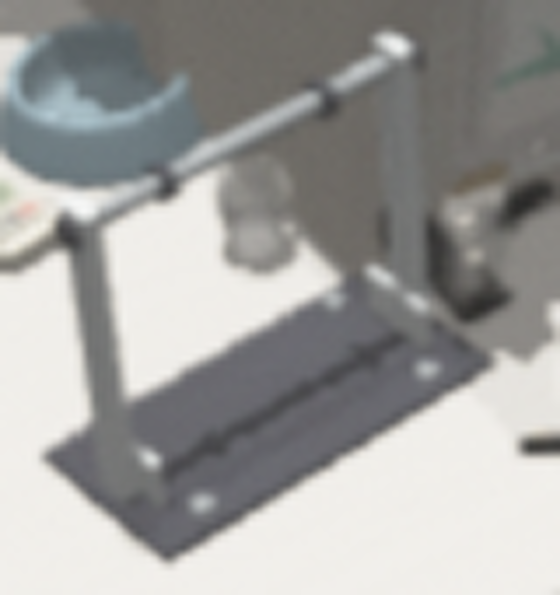

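View pics/zb.png

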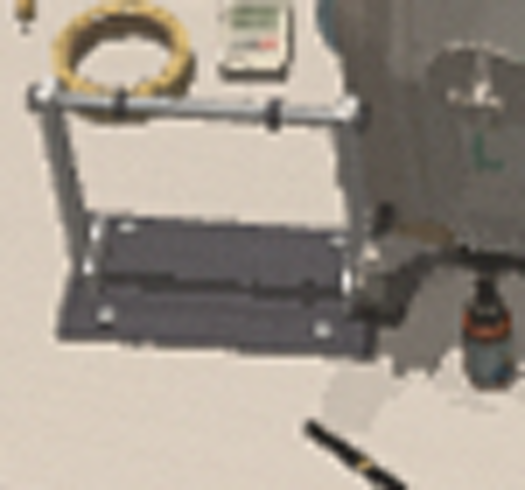

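View pics/zc.png

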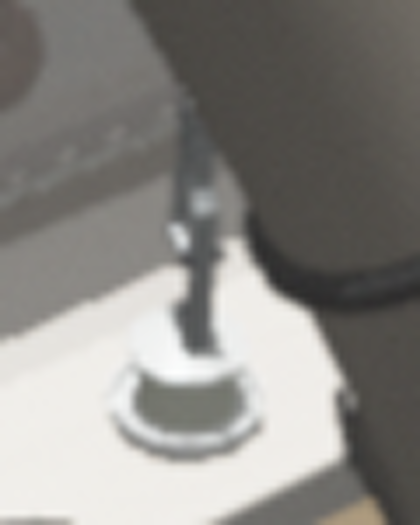

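View pics/zd.png

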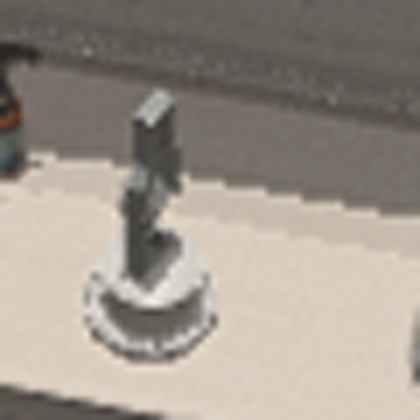

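```bash
cat > fit.py <<'E'
from h import *
from scipy.optimize import least_squares
np.set_printoptions(precision=4,suppress=True)
S=cam('side');T=cam('top')
def px(z,o): return (np.array(z)+.5)/7-.5+np.array(o)
so,to=(155,175),(175,150)
P=[(0,50,185),(0,-50,185),(-55,110,4),(-55,-110,4),(55,110,8),(0,98,201),(0,-98,201)]
P=np.array(P)/1000
sz=[(168,184),(323,97),(168,555),(490,362),(47,457),(82,208),(395,45)]
# side: which corner is which is resolved below
A=[(S,(0,50,185),(168,184),so),(S,(0,-50,185),(323,97),so),
(S,(-55,110,4),(168,558),so),(S,(-55,-110,8),(492,358),so),(S,(55,110,8),(45,457),so),(S,(0,104,185),(68,228),so),
(T,(0,50,185),(121,100),to),(T,(0,-50,185),(273,114),to),(T,(-55,110,4),(60,338),to),(T,(-55,-110,4),(375,358),to),(T,(55,110,8),(95,213),to)]
def pts(p,Q):
    c,s=np.cos(p[2]),np.sin(p[2]);Q=np.array(Q,float)/1000
    return np.array([p[0]+c*Q[0]-s*Q[1],p[1]+s*Q[0]+c*Q[1],Q[2]])
def res(p): return np.concatenate([proj(r,pts(p,q))[0]-px(z,o) for r,q,z,o in A])
f=least_squares(res,[.58,.31,0],loss='soft_l1');print('stand',f.x,'yawdeg',np.degrees(f.x[2]));print(f.fun.reshape(-1,2))
do=(245,180)
a=onz(T,px((142,124),do),.213);b=onz(T,px((165,92),do),.213);print('tab',(a+b)/2,np.linalg.norm(b-a),np.degrees(np.arctan2(*(b-a)[1::-1])))
for q in [(155,88),(177,98),(154,128),(133,118)]: print(onz(T,px(q,do),.213))
# tray ellipse: left/right extremes at z~8mm
for r,o,l,rr,bb in [(T,do,(84,300),(217,303),(150,362)),(S,(255,160),(107,398),(265,398),(185,460))]:
    m=(onz(r,px(l,o),.008)+onz(r,px(rr,o),.008))/2
    print('tray',m,np.linalg.norm(onz(r,px(l,o),.008)-onz(r,px(rr,o),.008)), 'front',onz(r,px(bb,o),0))
E
python3 fit.py
```

```text
stand [0.5836 0.3015 0.4073] yawdeg 23.334281688278246
[[-0.4494 -0.5619]
 [ 0.0408 -0.12  ]
 [ 0.0482  0.4249]
 [ 0.4544 -0.3138]
 [-0.6702 -1.1343]
 [ 0.9559 -0.0251]
 [ 0.1985  0.7608]
 [ 0.3363  0.0383]
 [-0.6808 -0.043 ]
 [-0.2034  0.0313]
 [-1.5019 -0.2024]]
tab [ 0.5466 -0.04    0.213 ] 0.02792447589152136 -2.0445734125281088
[ 0.5605 -0.0338  0.213 ]
[ 0.5599 -0.0489  0.213 ]
[ 0.5334 -0.0472  0.213 ]
[ 0.5342 -0.0327  0.213 ]
tray [ 0.5475 -0.0405  0.008 ] 0.08655006132080066 front [ 0.5105 -0.0594  0.    ]
tray [ 0.55   -0.0408  0.008 ] 0.08799514445924193 front [ 0.5104 -0.0233  0.    ]
```

```bash
python3 - <<'E'
import cv2
for n,c,(x0,y0,x1,y1) in [('e','top',(215,150,375,240)),('f','side',(190,150,300,240))]:
    im=cv2.imread(f'pics/{c}0.png')[y0:y1,x0:x1]
    cv2.imwrite(f'pics/z{n}.png',cv2.resize(im,None,fx=5,fy=5,interpolation=cv2.INTER_CUBIC))
E
```

```text
(no output)
```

View pics/ze.png

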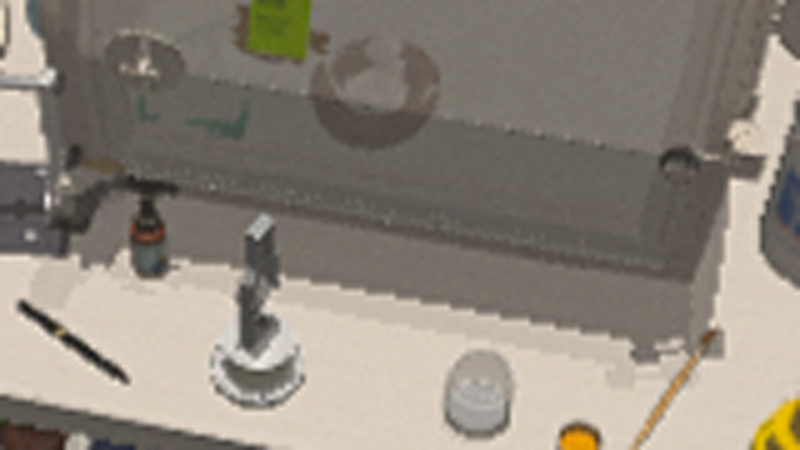

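View pics/zf.png

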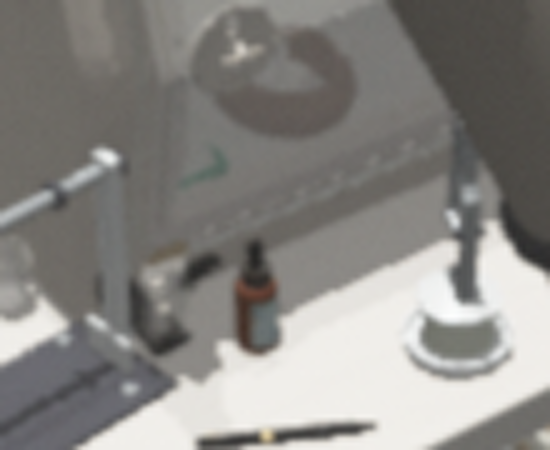

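```bash
python3 - <<'E'
from h import *
np.set_printoptions(precision=3,suppress=True)
S=cam('side');T=cam('top')
for q in [(75,255),(400,310),(690,350),(110,170),(690,278)]:
    u=np.array(q)/5+[215,150]; print(q,onz(T,u,0),onz(T,u,.05))
for q in [(160,350),(215,375),(450,235),(200,240),(450,175)]:
    u=np.array(q)/5+[190,150]; print('s',q,onz(S,u,0),onz(S,u,.05))
for c,r in(('side',S),('top',T)):
    print(c,[(o['conf'],onz(r,np.array(o['location'])*[512,384],0)) for o in bot.place_of('brooder_corner',c)])
# overlay of candidate feeder model
im=T['color'][:,:,::-1].copy();im2=S['color'][:,:,::-1].copy()
out=[]
for r,(x0,y0) in((T,(245,180)),(S,(255,160))):
    im=cv2.resize(np.ascontiguousarray(r['color'][y0:y0+75,x0:x0+60,::-1]),None,fx=8,fy=8,interpolation=cv2.INTER_CUBIC)
    yaw=np.radians(-2);c,s=np.cos(yaw),np.sin(yaw)
    def W(x,y,z): return [.5485+c*x-s*y,-.0405+s*x+c*y,z]
    def dot(P,col):
        for u in proj(r,np.array(P)): cv2.circle(im,tuple(int(v) for v in ((u-[x0,y0]+.5)*8-.5)),2,col,-1)
    a=np.linspace(0,2*np.pi,40)
    dot([W(.044*np.cos(t),.044*np.sin(t),.0) for t in a],(0,0,255))
    dot([W(x,y,.213) for x in(-.013,.013) for y in(-.007,.007)],(0,255,0))
    dot([W(-.017,0,z) for z in np.linspace(.06,.16,10)],(255,0,0))
    dot([W(.017,0,z) for z in np.linspace(.107,.16,7)],(0,255,255))
    out.append(im)
cv2.imwrite('pics/ov.png',cv2.hconcat([cv2.resize(o,(400,500)) for o in out]))
E
```

```text
(75, 255) [0.582 0.171 0.   ] [0.551 0.149 0.05 ]
(400, 310) [ 0.669 -0.13   0.   ] [ 0.635 -0.142  0.05 ]
(690, 350) [ 0.753 -0.385  0.   ] [ 0.716 -0.389  0.05 ]
(110, 170) [0.689 0.194 0.   ] [0.654 0.171 0.05 ]
(690, 278) [ 0.831 -0.356  0.   ] [ 0.792 -0.361  0.05 ]
s (160, 350) [0.62  0.178 0.   ] [0.564 0.194 0.05 ]
s (215, 375) [0.577 0.148 0.   ] [0.522 0.165 0.05 ]
s (450, 235) [ 0.675 -0.09   0.   ] [ 0.616 -0.063  0.05 ]
s (200, 240) [0.742 0.105 0.   ] [0.68  0.124 0.05 ]
s (450, 175) [ 0.752 -0.123  0.   ] [ 0.69  -0.095  0.05 ]
side [(0.67, array([0.562, 0.198, 0.   ]))]
top [(0.65, array([0.57 , 0.197, 0.   ]))]
```

View pics/ov.png

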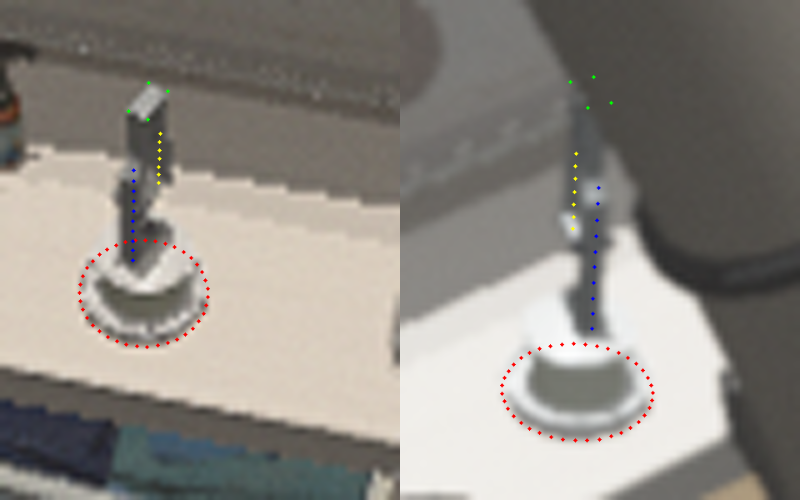

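Request:
step_arm([
  [0,0,0.04,0,0,0,-1],
  [0,0,0.08,0,0,0,-1],
  [0,0,0.11,0,0,0,-1],
  [0.01,-0.03,0.13,0,0,2,-1],
  [0.025,-0.065,0.13,0,0,5,-1],
  [0.04,-0.1,0.13,0,0,8,-1],
  [0.055,-0.135,0.13,0,0,11,-1],
  [0.07,-0.17,0.13,0,0,14,-1],
  [0.085,-0.205,0.13,0,0,17,-1],
  [0.1,-0.24,0.13,0,0,20,-1],
])

```text
t: 2.53
eef_pos: [0.3951, 0.3655, 0.323]
tool_rot: [0.0, 0.05, 0.999, 0.0]
contact_force: [0.1, -0.4, -0.4]
gripper_width: 0.999
```

Request:
step_arm([
  [0.015,-0.04,0,0,0,1,-1],
  [0.03,-0.08,0,0,0,2,-1],
  [0.045,-0.12,0,0,0,3,-1],
  [0.06,-0.16,0,0,0,3.7,-1],
  [0.075,-0.2,0,0,0,3.7,-1],
  [0.09,-0.24,0,0,0,3.7,-1],
  [0.105,-0.28,0,0,0,3.7,-1],
  [0.12,-0.32,-0.01,0,0,3.7,-1],
  [0.137,-0.365,-0.02,0,0,3.7,-1],
  [0.153,-0.406,-0.043,0,0,3.7,-1],
])

```text
t: 3.37
eef_pos: [0.5411, -0.0204, 0.2911]
tool_rot: [0.002, 0.019, 1.0, 0.0]
contact_force: [1.2, 0.0, 0.7]
gripper_width: 1.001
```

Request:
step_arm([
  [0,0,0,0,0,0,-0.3],
  [0,0,0,0,0,0,-0.3],
  [0,0,0,0,0,0,-0.3],
])

```text
t: 3.62
eef_pos: [0.5396, -0.0174, 0.2894]
tool_rot: [-0.0, 0.019, 1.0, 0.0]
contact_force: [-0.7, 0.9, 0.3]
gripper_width: 0.649
```

```bash
python3 - <<'E'
from h import *
o=bot.get_obs();print({k:o[k] for k in('t','eef_pos','tool_rot','q','contact_force','gripper_width')})
out=[]
for c in('side','top'):
    r=cam(c);u=proj(r,o['eef_pos'])[0];print(c,u)
    x0,y0=(u-[40,35]).astype(int)
    im=np.ascontiguousarray(r['color'][y0:y0+90,x0:x0+80,::-1]);out.append(cv2.resize(im,(400,450),interpolation=cv2.INTER_CUBIC))
cv2.imwrite('pics/p1.png',cv2.hconcat(out))
E
```

```text
{'t': 3.6167, 'eef_pos': array([ 0.53958051, -0.01744976,  0.28941671]), 'tool_rot': array([-1.55179838e-04,  1.91174886e-02,  9.99817213e-01,  1.96584420e-04]), 'q': array([-0.43618777,  0.17221682,  0.40993861,  1.77691949, -0.07356538,
        1.20766894,  1.52708154]), 'contact_force': array([-0.6972864 ,  0.88785095,  0.30548927]), 'gripper_width': 0.6490343366475965}
side [278.98190505 158.2016302 ]
top [260.98070641 182.4430092 ]
```

View pics/p1.png

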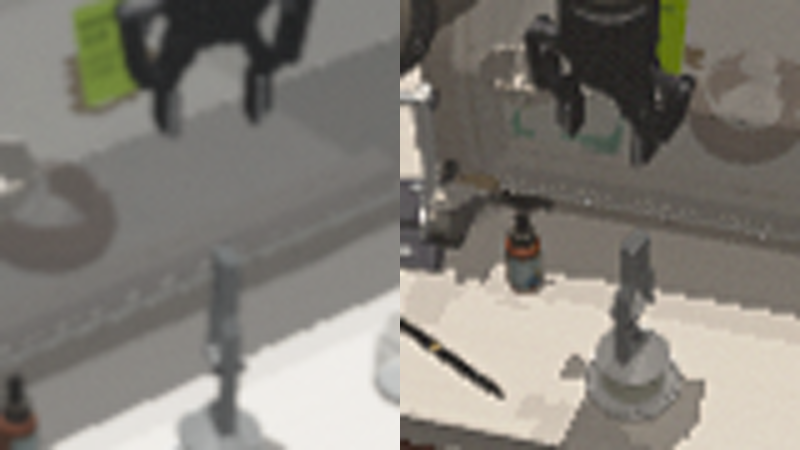

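```bash
cat > ov.py <<'E'
from h import *
import sys
def overlay(name,fx,fy,yawd,zb=0.0):
    out=[]
    yaw=np.radians(yawd);c,s=np.cos(yaw),np.sin(yaw)
    def W(x,y,z): return [fx+c*x-s*y,fy+s*x+c*y,z+zb]
    for cn in('top','side'):
        r=cam(cn);u=proj(r,W(0,0,.11))[0];x0,y0=(u-[30,38]).astype(int)
        im=cv2.resize(np.ascontiguousarray(r['color'][y0:y0+75,x0:x0+60,::-1]),None,fx=8,fy=8,interpolation=cv2.INTER_CUBIC)
        raw=im.copy()
        def dot(P,col):
            for u in proj(r,np.array(P)): cv2.circle(im,tuple(int(v) for v in ((u-[x0,y0]+.5)*8-.5)),2,col,-1)
        a=np.linspace(0,2*np.pi,40)
        dot([W(.044*np.cos(t),.044*np.sin(t),.0) for t in a],(0,0,255))
        dot([W(x,y,.213) for x in(-.013,.013) for y in(-.007,.007)],(0,255,0))
        dot([W(-.017,0,z) for z in np.linspace(.06,.16,10)],(255,0,0))
        dot([W(.017,0,z) for z in np.linspace(.107,.16,7)],(0,255,255))
        out+=[raw,im]
    cv2.imwrite(name,cv2.hconcat([cv2.resize(out[i],(266,333)) for i in(1,2,3)]))
if __name__=='__main__': overlay(sys.argv[1],*map(float,sys.argv[2:]))
E
python3 ov.py pics/ov2.png .5485 -.0405 -2
```

```text
(no output)
```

View pics/ov2.png

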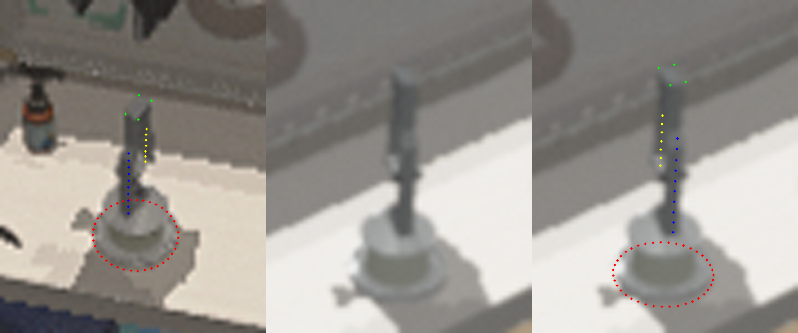

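Request:
step_arm([
  [0.009,-0.023,-0.01,0,0,0,-0.3],
  [0.009,-0.023,-0.03,0,0,0,-0.3],
  [0.009,-0.023,-0.05,0,0,0,-0.3],
  [0.009,-0.023,-0.07,0,0,0,-0.3],
  [0.009,-0.023,-0.09,0,0,0,-0.3],
  [0.009,-0.023,-0.105,0,0,0,-0.3],
  [0.009,-0.023,-0.113,0,0,0,-0.3],
  [0.009,-0.023,-0.113,0,0,0,-0.3],
])

```text
t: 4.48
eef_pos: [0.5476, -0.0399, 0.1751]
tool_rot: [-0.001, 0.018, 1.0, -0.0]
contact_force: [0.1, -0.3, 0.1]
gripper_width: 0.652
```

```bash
python3 - <<'E'
from h import *
o=bot.get_obs();print({k:o[k] for k in('t','eef_pos','tool_rot','contact_force','gripper_width')})
out=[]
for c in('side','top'):
    r=cam(c);u=proj(r,o['eef_pos'])[0];print(c,u)
    x0,y0=(u-[25,28]).astype(int)
    im=np.ascontiguousarray(r['color'][y0:y0+56,x0:x0+50,::-1]);out.append(cv2.resize(im,(400,448),interpolation=cv2.INTER_CUBIC))
cv2.imwrite('pics/p2.png',cv2.hconcat(out))
E
```

```text
{'t': 4.4833, 'eef_pos': array([ 0.54756757, -0.03993317,  0.17507568]), 'tool_rot': array([-1.38223911e-03,  1.83180903e-02,  9.99831253e-01, -5.78240710e-05]), 'contact_force': array([ 0.13746071, -0.26702312,  0.10730934]), 'gripper_width': 0.6522748892105892}
side [282.75767308 182.02280498]
top [266.46450904 200.34727372]
```

View pics/p2.png

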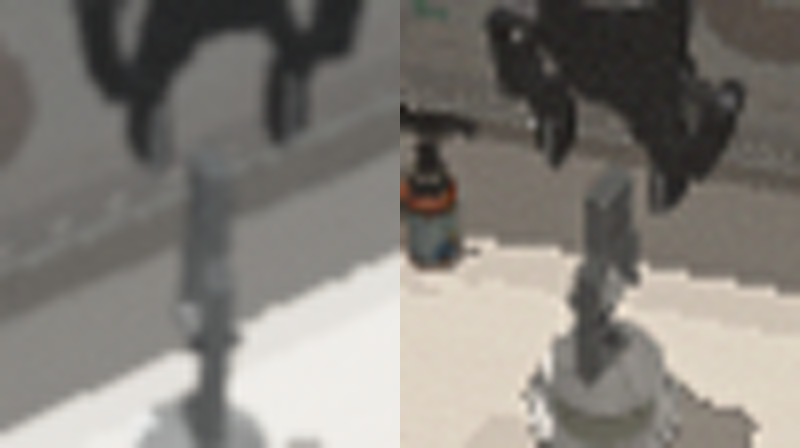

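```bash
python3 - <<'E'
from h import *
o=bot.get_obs();print({k:o[k] for k in('t','eef_pos','q','gripper_width')})
out=[]
for c in('side','top'):
    r=cam(c);u=proj(r,o['eef_pos'])[0];
    x0,y0=(u-[45,70]).astype(int)
    im=np.ascontiguousarray(r['color'][y0:y0+100,x0:x0+80,::-1]);im=cv2.resize(im,(400,500),interpolation=cv2.INTER_CUBIC)
    for P,col in [(o['eef_pos'],(0,0,255)),(o['eef_pos']+[0,0,.019],(0,255,0)),(o['eef_pos']+[0,0,.073],(255,0,0)),([.5485,-.0405,.213],(0,255,255))]:
        cv2.circle(im,tuple(int(v) for v in (proj(r,P)[0]-[x0,y0]+.5)*5),2,col,-1)
    out.append(im)
cv2.imwrite('pics/p3.png',cv2.hconcat(out))
E
```

```text
{'t': 4.5833, 'eef_pos': array([ 0.54910033, -0.04043144,  0.17715883]), 'q': array([-0.37225893,  0.30056502,  0.40791415,  1.89498701, -0.14270597,
        0.97340013,  1.63317617]), 'gripper_width': 0.6436875284341395}
```

View pics/p3.png

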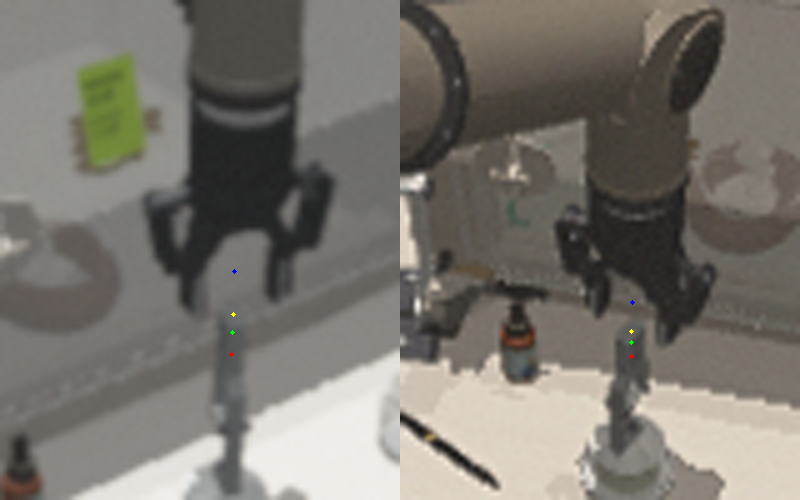

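```bash
python3 - <<'E'
from h import *
np.set_printoptions(precision=4,suppress=True)
o=bot.get_obs();p=o['eef_pos'];print(p)
S=cam('side');T=cam('top')
us,ut=proj(S,p)[0],proj(T,p)[0]
for d in [((1,-10),(0,-6)),((1,-8.5),(0,-5))]:
    print(tri(S,us+d[0],T,ut+d[1]))
# individual tips
so=(us-[45,70]).astype(int);to=(ut-[45,70]).astype(int)
for a,b in [((193,315),(198,317)),((278,298),(262,340))]:
    print(tri(S,np.array(a)/5-.4+so,T,np.array(b)/5-.4+to))
E
```

```text
[ 0.5496 -0.0407  0.1777]
(array([ 0.5462, -0.0417,  0.2239]), np.float64(0.0009363904846258263))
(array([ 0.5461, -0.0418,  0.2174]), np.float64(0.0008533525766808208))
(array([ 0.5472, -0.0099,  0.2183]), np.float64(0.004555481669799931))
(array([ 0.5422, -0.0723,  0.2245]), np.float64(0.0023827418943526708))
```

```bash
python3 - <<'E'
from h import *
S=cam('side')
p=np.array([.2944,.6067,.1917])
for d in(0,.013,.03,.045): print(d,proj(S,p+[0,0,d]))
im=cv2.imread('pics/side0.png');cv2.imwrite('pics/z5.png',cv2.resize(im[205:275,65:145],None,fx=7,fy=7,interpolation=cv2.INTER_CUBIC))
E
```

```text
0 [[111.21604739 272.32753828]]
0.013 [[110.40743755 269.13820594]]
0.03 [[109.33632593 264.91227998]]
0.045 [[108.37808734 261.1304908 ]]
```

View pics/z5.png

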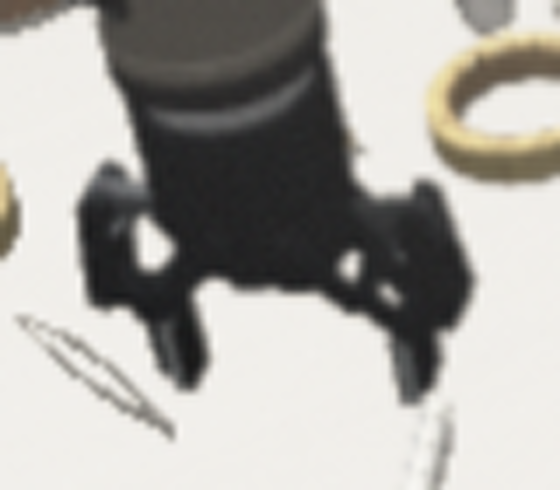

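Request:
step_arm([
  [0,0,-0.01,0,0,0,-0.3],
  [0,0,-0.02,0,0,0,-0.3],
  [0,0,-0.03,0,0,0,-0.3],
  [0,0,-0.03,0,0,0,-0.3],
])

```text
t: 5.17
eef_pos: [0.5467, -0.0407, 0.1436]
tool_rot: [-0.002, 0.019, 1.0, -0.0]
contact_force: [-0.3, -0.6, -0.3]
gripper_width: 0.652
```

```bash
cat > look.py <<'E'
from h import *
import sys
np.set_printoptions(precision=4,suppress=True)
def look(name,P=None,dz=.03,w=80,h=100):
    o=bot.get_obs();print({k:o[k] for k in('t','eef_pos','tool_rot','contact_force','gripper_width')})
    out=[]
    for c in('side','top'):
        r=cam(c);u=proj(r,o['eef_pos'] if P is None else P)[0]
        x0,y0=(u-[w/2,h*.6]).astype(int);x0=max(x0,0);y0=max(y0,0)
        im=np.ascontiguousarray(r['color'][y0:y0+h,x0:x0+w,::-1]);print(c,x0,y0,'scale',400/w);im=cv2.resize(im,(400,400*im.shape[0]//im.shape[1]),interpolation=cv2.INTER_CUBIC)
        out.append(im)
    m=min(i.shape[0] for i in out)
    cv2.imwrite(name,cv2.hconcat([i[:m] for i in out]))
if __name__=='__main__': look(sys.argv[1])
E
python3 look.py pics/p4.png
```

```text
{'t': 5.1667, 'eef_pos': array([ 0.5467, -0.0407,  0.1436]), 'tool_rot': array([-0.0023,  0.019 ,  0.9998, -0.0002]), 'contact_force': array([-0.2674, -0.5961, -0.2838]), 'gripper_width': 0.6518886424959013}
side 242 128 scale 5.0
top 226 145 scale 5.0
```

View pics/p4.png

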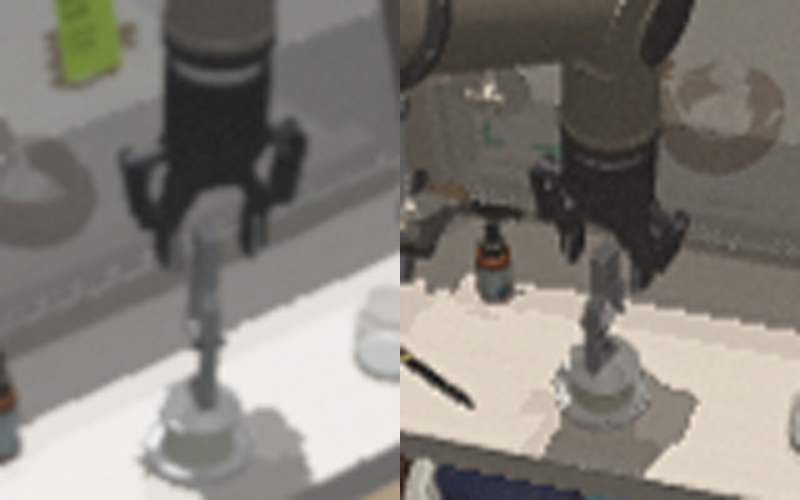

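Request:
step_arm([
  [0.003,0,-0.008,0,0,0,-0.3],
  [0.003,0,-0.008,0,0,0,0.2],
  [0.003,0,-0.008,0,0,0,0.6],
  [0.003,0,-0.008,0,0,0,1],
  [0.003,0,-0.008,0,0,0,1],
  [0.003,0,-0.008,0,0,0,1],
  [0.003,0,-0.008,0,0,0,1],
  [0.003,0,-0.008,0,0,0,1],
], force=60)

```text
t: 5.93
eef_pos: [0.5516, -0.0408, 0.1385]
tool_rot: [0.0, 0.019, 1.0, 0.0]
contact_force: [0.0, -0.5, 0.7]
gripper_width: 0.157
```

```bash
python3 look.py pics/p5.png
```

```text
{'t': 5.9333, 'eef_pos': array([ 0.5516, -0.0408,  0.1385]), 'tool_rot': array([0.    , 0.0191, 0.9998, 0.    ]), 'contact_force': array([ 0.0018, -0.496 ,  0.7082]), 'gripper_width': 0.15698978855235463}
side 242 129 scale 5.0
top 226 144 scale 5.0
```

View pics/p5.png

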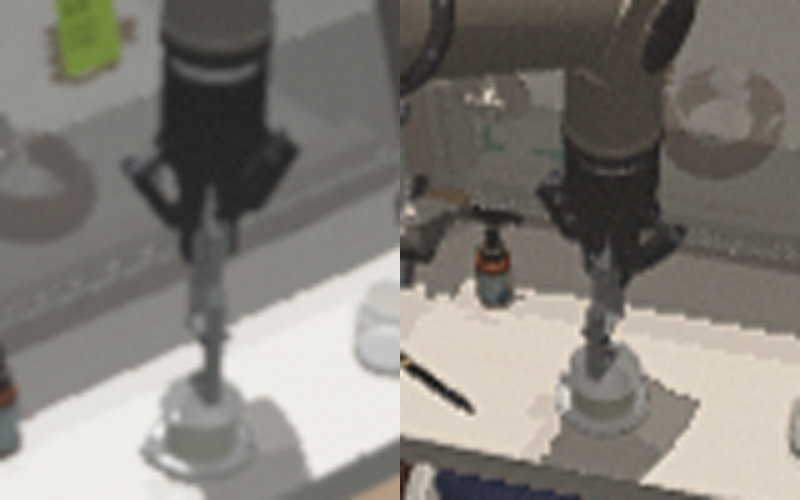

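Request:
step_arm([
  [0,0,0.01,0,0,0,1],
  [0,0,0.025,0,0,0,1],
  [-0.005,0,0.045,0,0,0,1],
  [-0.015,0,0.065,0,0,0,1],
  [-0.025,0,0.085,0,0,0,1],
  [-0.035,0,0.105,0,0,0,1],
  [-0.045,0.005,0.12,0,0,0,1],
  [-0.05,0.01,0.13,0,0,0,1],
  [-0.05,0.01,0.13,0,0,0,1],
  [-0.05,0.01,0.13,0,0,0,1],
])

```text
t: 6.87
eef_pos: [0.5019, -0.0304, 0.2687]
tool_rot: [0.001, 0.019, 1.0, 0.0]
contact_force: [0.7, -0.8, -2.7]
gripper_width: 0.154
```

```bash
python3 look.py pics/p6.png
```

```text
{'t': 6.8667, 'eef_pos': array([ 0.5019, -0.0304,  0.2687]), 'tool_rot': array([0.0005, 0.0185, 0.9998, 0.0002]), 'contact_force': array([ 0.711 , -0.8056, -2.6716]), 'gripper_width': 0.1535975247315526}
side 246 107 scale 5.0
top 219 133 scale 5.0
```

View pics/p6.png

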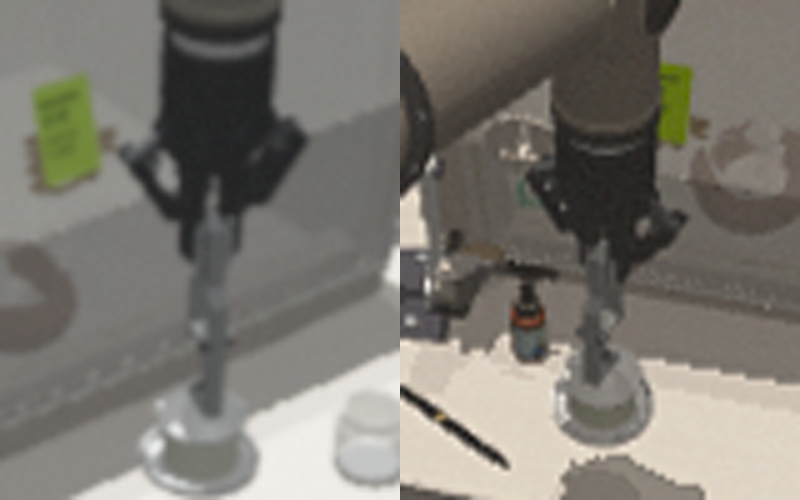

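```bash
python3 ov.py pics/ov3.png .499 -.0302 -2 .13
```

```text
(no output)
```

View pics/ov3.png

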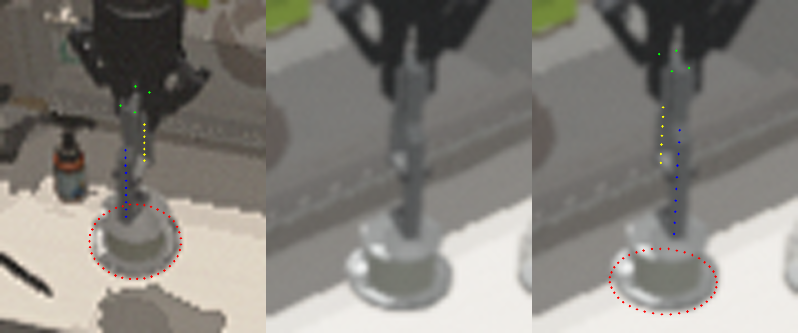

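Request:
step_arm([
  [-0.005,0.02,0,0,0,1,1],
  [-0.01,0.05,0,0,0,3,1],
  [-0.015,0.08,0,0,0,6,1],
  [-0.02,0.11,0,0,0,9,1],
  [-0.02,0.14,0,0,0,12,1],
  [-0.02,0.17,0,0,0,15,1],
  [-0.02,0.2,0,0,0,18,1],
  [-0.02,0.23,0,0,0,21,1],
  [-0.015,0.26,0,0,0,23.5,1],
  [-0.01,0.28,0,0,0,25.3,1],
])

```text
t: 7.9
eef_pos: [0.491, 0.2526, 0.2673]
tool_rot: [-0.001, -0.203, 0.979, 0.0]
contact_force: [0.9, 0.6, -3.3]
gripper_width: 0.156
```

Request:
step_arm([
  [0,0.005,-0.01,0,0,0,1],
  [0.005,0.015,-0.02,0,0,0,1],
  [0.01,0.02,-0.033,0,0,0,1],
  [0.01,0.02,-0.033,0,0,0,1],
])

```text
t: 8.23
eef_pos: [0.5008, 0.2683, 0.2314]
tool_rot: [-0.003, -0.2, 0.98, -0.001]
contact_force: [-0.7, -0.6, -2.8]
gripper_width: 0.157
```

```bash
python3 look.py pics/p7.png; python3 ov.py pics/ov4.png .5056 .2678 23.3 .097
```

```text
{'t': 8.2333, 'eef_pos': array([0.5008, 0.2683, 0.2314]), 'tool_rot': array([-0.0025, -0.2001,  0.9798, -0.0013]), 'contact_force': array([-0.6858, -0.5901, -2.7599]), 'gripper_width': 0.15701510152618361}
side 164 135 scale 5.0
top 157 113 scale 5.0
```

View pics/p7.png

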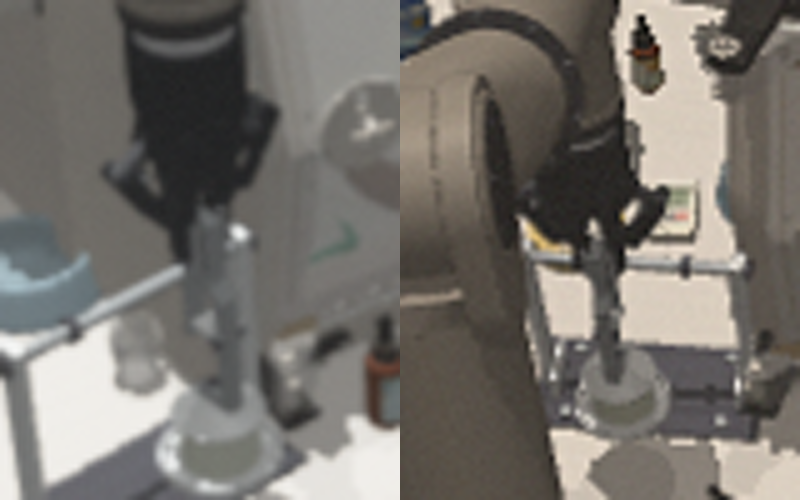

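View pics/ov4.png

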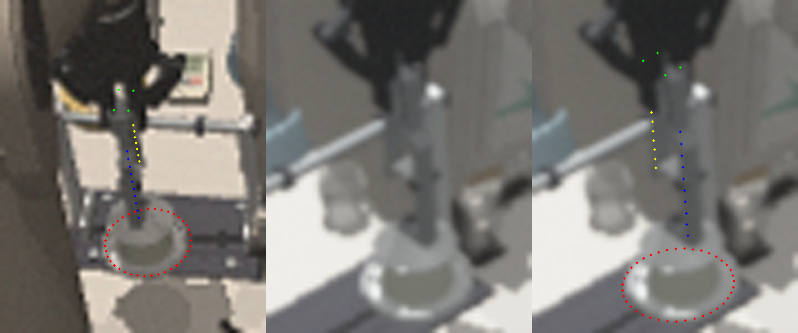

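```bash
python3 - <<'E'
from h import *
out=[]
for c,P in(('side',[.5,.266,.2]),('top',[.5,.266,.2])):
    r=cam(c);u=proj(r,P)[0];x0,y0=(u-[22,25]).astype(int);print(c,x0,y0)
    out.append(cv2.resize(np.ascontiguousarray(r['color'][y0:y0+66,x0:x0+44,::-1]),(396,594),interpolation=cv2.INTER_CUBIC))
cv2.imwrite('pics/p8.png',cv2.hconcat(out))
E
```

```text
side 183 177
top 177 153
```

View pics/p8.png

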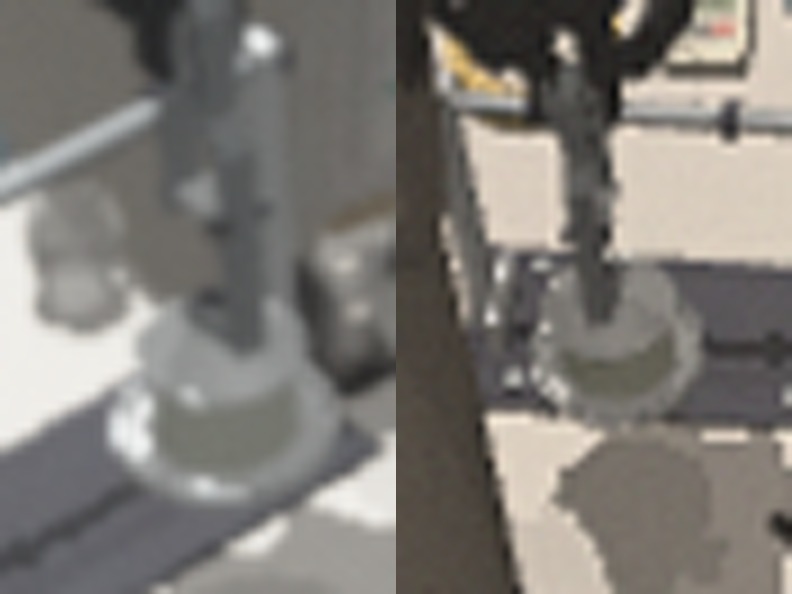

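```bash
python3 - <<'E'
from h import *
from scipy.optimize import least_squares
np.set_printoptions(precision=4,suppress=True)
S=cam('side');T=cam('top');so=(183,177);to=(177,153)
px=lambda z,o:(np.array(z)+.5)/9-.5+np.array(o)
a=np.linspace(0,2*np.pi,180);C=np.stack([.044*np.cos(a),.044*np.sin(a)],1)
def ext(r,p,z0,z1,):
    q=np.vstack([proj(r,np.column_stack([C+p[:2],np.full(180,p[2]+z)])) for z in(z0,z1)])
    return np.array([q[:,0].min(),q[:,0].max(),q[:,1].max()])
def res(p):
    e=ext(S,p,0,.006);f=ext(T,p,0,.006)
    return np.array([e[0]-px((107,0),so)[0],e[1]-px((340,0),so)[0],e[2]-px((0,500),so)[1],f[0]-px((135,0),to)[0],f[1]-px((306,0),to)[0],f[2]-px((0,425),to)[1]])
r=least_squares(res,[.5,.267,.097],loss='soft_l1');print(r.x,r.fun)
# hook points projected relative
for yaw in(0,12,23):
    y=np.radians(yaw);R=np.array([[np.cos(y),-np.sin(y),0],[np.sin(y),np.cos(y),0],[0,0,1]])
    for n,q in(('pt',(.017,0,.107)),('back',(-.017,0,.105)),('backlow',(-.017,0,.065)),('tabtop',(0,0,.213))):
        P=r.x+R@np.array(q);print(yaw,n,(proj(S,P)[0]-so+.5)*9,(proj(T,P)[0]-to+.5)*9+[396,0])
E
```

```text
[0.498  0.2661 0.1067] [ 0.2528 -0.2405  0.0199 -0.3141  0.3048 -0.0299]
0 pt [195.9376 181.7528] [612.5981 193.5842]
0 back [221.6146 238.2246] [574.4072 243.8097]
0 backlow [227.7189 321.5747] [584.1581 296.8536]
0 tabtop [191.0562 -25.1831] [566.8897  66.6512]
12 pt [187.1431 184.3405] [606.0387 191.5178]
12 back [230.5063 235.5549] [581.0148 245.9227]
12 backlow [236.4754 318.8757] [590.6574 298.9566]
12 tabtop [191.0562 -25.1831] [566.8897  66.6512]
23 pt [179.8737 187.6108] [599.5387 190.605 ]
23 back [237.8136 232.1943] [587.5789 246.8588]
23 backlow [243.6697 315.4791] [597.1111 299.8896]
23 tabtop [191.0562 -25.1831] [566.8897  66.6512]
```

Request:
step_arm([
  [0.005,0.002,-0.003,0,0,0,1],
  [0.016,0.007,-0.004,0,0,0,1],
  [0.03,0.013,-0.004,0,0,0,1],
  [0.041,0.018,-0.004,0,0,0,1],
  [0.041,0.018,-0.004,0,0,0,1],
  [0.041,0.018,-0.004,0,0,0,1],
])

```text
t: 9.13
eef_pos: [0.5429, 0.2872, 0.2311]
tool_rot: [-0.0, -0.2, 0.98, -0.0]
contact_force: [-0.2, 0.2, -2.8]
gripper_width: 0.154
```

```bash
python3 - <<'E'
from h import *
o=bot.get_obs();print({k:o[k] for k in('t','eef_pos','tool_rot','contact_force','gripper_width')})
out=[]
P=[.54,.284,.19]
for c in('side','top'):
    r=cam(c);u=proj(r,P)[0];x0,y0=(u-[22,25]).astype(int);print(c,x0,y0)
    out.append(cv2.resize(np.ascontiguousarray(r['color'][y0:y0+66,x0:x0+44,::-1]),(396,594),interpolation=cv2.INTER_CUBIC))
cv2.imwrite('pics/p9.png',cv2.hconcat(out))
E
```

```text
{'t': 9.1333, 'eef_pos': array([0.54291359, 0.28715726, 0.23112843]), 'tool_rot': array([-1.55981801e-04, -2.00230278e-01,  9.79748842e-01, -1.33738749e-04]), 'contact_force': array([-0.21173475,  0.21119576, -2.76150508]), 'gripper_width': 0.15393014281757855}
side 175 174
top 178 147
```

View pics/p9.png

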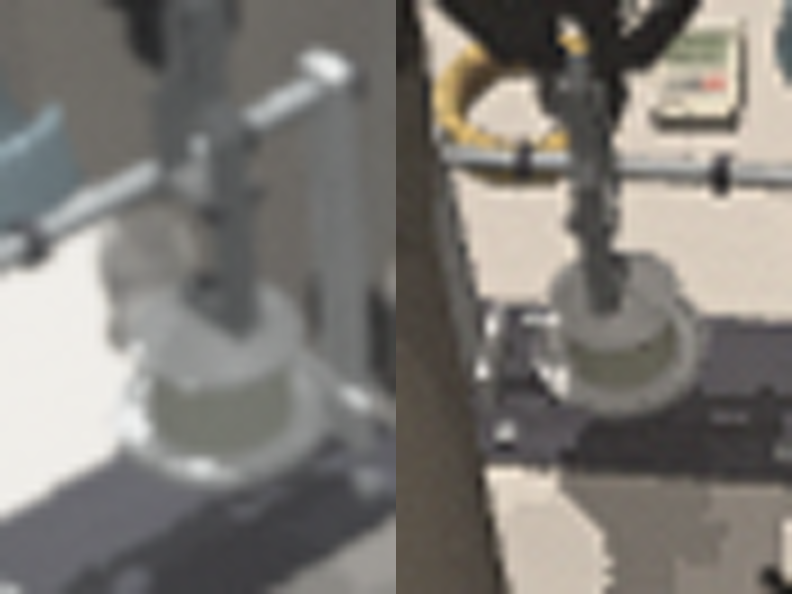

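```bash
cat > tray.py <<'E'
from h import *
from scipy.optimize import least_squares
np.set_printoptions(precision=4,suppress=True)
px=lambda z,o:(np.array(z)+.5)/9-.5+np.array(o)
a=np.linspace(0,2*np.pi,180);C=np.stack([.044*np.cos(a),.044*np.sin(a)],1)
def fit(so,to,s,t,p0):
    S=cam('side');T=cam('top')
    def ext(r,p):
        q=np.vstack([proj(r,np.column_stack([C+p[:2],np.full(180,p[2]+z)])) for z in(0,.006)])
        return np.array([q[:,0].min(),q[:,0].max(),q[:,1].max()])
    obs=np.array([px((s[0],0),so)[0],px((s[1],0),so)[0],px((0,s[2]),so)[1],px((t[0],0),to)[0],px((t[1],0),to)[0],px((0,t[2]),to)[1]])
    r=least_squares(lambda p:np.r_[ext(S,p),ext(T,p)]-obs,p0,loss='soft_l1');print(r.x,r.fun);return r.x,S,T
E
python3 - <<'E'
from tray import *
so,to=(175,174),(178,147)
p,S,T=fit(so,to,(118,330,488),(137,301,413),[.54,.285,.097])
y=np.radians(23.3);R=np.array([[np.cos(y),-np.sin(y),0],[np.sin(y),np.cos(y),0],[0,0,1]])
for n,q in(('pt',(.017,0,.107)),('back',(-.017,0,.105)),('backlow',(-.017,0,.065))):
    P=p+R@np.array(q);print(n,(proj(S,P)[0]-so+.5)*9,(proj(T,P)[0]-to+.5)*9+[396,0])
b=np.array([.5836,.3015,.185])
for yy in(.05,0,-.05,-.098):
    P=b+R@np.array([0,yy,0]);print('bar',yy,(proj(S,P)[0]-so+.5)*9,(proj(T,P)[0]-to+.5)*9+[396,0])
E
```

```text
[0.5352 0.2856 0.1029] [-1.0081  0.5209 -0.2095 -0.4522  0.6442  0.4408]
pt [176.2834 177.7938] [599.3949 184.9862]
back [232.8778 221.1013] [588.0698 239.7228]
backlow [239.7529 303.7091] [597.281  292.9555]
bar 0.05 [ 32.5572 241.1448] [526.9935 163.0358]
bar 0 [136.1748 186.3249] [625.111  168.8084]
bar -0.05 [236.3506 133.3307] [723.6436 174.6212]
bar -0.098 [329.4336  84.0931] [818.6092 180.2386]
```

Request:
step_arm([
  [0.006,0.002,0,0,0,0,1],
  [0.012,0.004,0,0,0,0,1],
  [0.018,0.007,0,0,0,0,1],
  [0.024,0.009,0,0,0,0,1],
  [0.028,0.011,0,0,0,0,1],
])

```text
t: 9.75
eef_pos: [0.5716, 0.2984, 0.2314]
tool_rot: [0.0, -0.2, 0.98, -0.0]
contact_force: [-0.1, -1.5, -3.2]
gripper_width: 0.158
```

Request:
step_arm([
  [0.005,0.002,0,0,0,0,1],
  [0.01,0.004,0,0,0,0,1],
  [0.0145,0.006,0,0,0,0,1],
  [0.0145,0.006,0,0,0,0,1],
])

```text
t: 10.08
eef_pos: [0.586, 0.3045, 0.2313]
tool_rot: [0.0, -0.2, 0.98, -0.0]
contact_force: [-0.5, 0.4, -2.7]
gripper_width: 0.151
```

```bash
cat > l9.py <<'E'
from h import *
import sys
o=bot.get_obs();print({k:o[k] for k in('t','eef_pos','tool_rot','contact_force','torque','gripper_width')})
out=[]
P=[.58,.30,.19]
for c in('side','top'):
    r=cam(c);u=proj(r,P)[0];x0,y0=(u-[22,25]).astype(int);print(c,x0,y0)
    out.append(cv2.resize(np.ascontiguousarray(r['color'][y0:y0+66,x0:x0+44,::-1]),(396,594),interpolation=cv2.INTER_CUBIC))
cv2.imwrite(sys.argv[1],cv2.hconcat(out))
E
python3 l9.py pics/p10.png
```

```text
{'t': 10.0833, 'eef_pos': array([0.58602432, 0.30450254, 0.23125837]), 'tool_rot': array([ 1.95023448e-04, -2.00294165e-01,  9.79735785e-01, -3.00758440e-05]), 'contact_force': array([-0.52460766,  0.44337596, -2.71439304]), 'torque': array([ 0.06111491, -0.17229544,  0.00142451]), 'gripper_width': 0.1507305781686297}
side 168 168
top 180 140
```

View pics/p10.png

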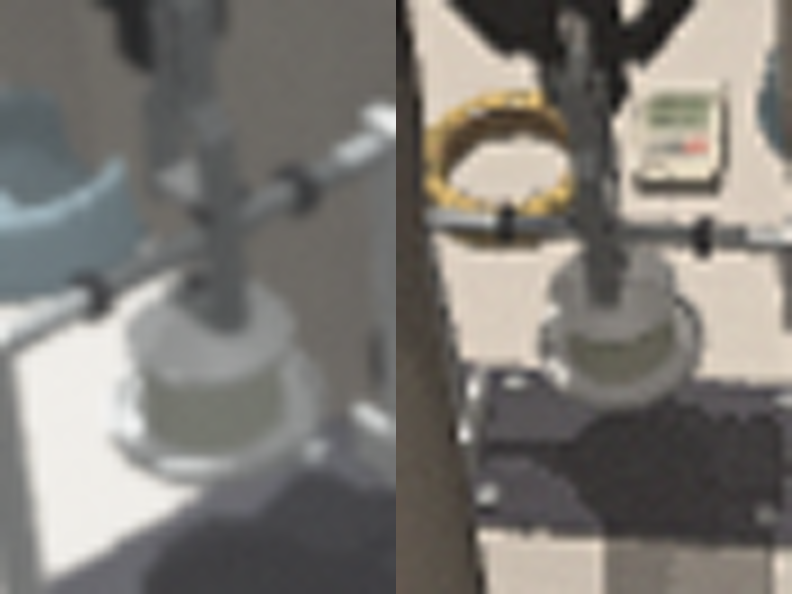

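```bash
python3 - <<'E'
from tray import *
so,to=(168,168),(180,140)
p,S,T=fit(so,to,(112,322,478),(145,304,403),[.58,.3,.097])
y=np.radians(23.3);R=np.array([[np.cos(y),-np.sin(y),0],[np.sin(y),np.cos(y),0],[0,0,1]])
b=np.array([.5836,.3015,.185]);print('feeder in bar frame',R.T@(p-b))
for q0 in (p,np.array([.5837,.3035,.095])):
  for n,q in(('pt',(.017,0,.107)),('back',(-.017,0,.105)),('backlow',(-.017,0,.065)),('tab',(0,0,.213))):
    P=q0+R@np.array(q);print(n,(proj(S,P)[0]-so+.5)*9,(proj(T,P)[0]-to+.5)*9+[396,0])
for yy in(.05,0,-.05):
    P=b+R@np.array([0,yy,0]);print('bar',yy,(proj(S,P)[0]-so+.5)*9,(proj(T,P)[0]-to+.5)*9+[396,0])
E
```

```text
[0.5821 0.3013 0.1025] [-0.8514  0.5064 -0.1429 -0.5621  0.7792  0.3106]
feeder in bar frame [-0.0015  0.0004 -0.0825]
pt [168.6525 173.3331] [606.2143 175.7975]
back [223.4211 215.1996] [595.3237 228.862 ]
backlow [231.1906 297.1497] [603.9529 282.4561]
tab [173.0363 -36.5801] [576.6726  49.1342]
pt [163.6936 187.6216] [605.8464 182.3869]
back [218.244  229.5187] [594.9965 235.3099]
backlow [226.0644 311.0245] [603.5984 288.5877]
tab [167.8373 -20.997 ] [576.4049  56.5906]
bar 0.05 [ 95.5572 295.1448] [508.9935 226.0358]
bar 0 [199.1748 240.3249] [607.111  231.8084]
bar -0.05 [299.3506 187.3307] [705.6436 237.6212]
```

Request:
step_arm([
  [0,0,-0.006,0,0,0,1],
  [0,0,-0.014,0,0,0,1],
  [0,0,-0.022,0,0,0,1],
  [0,0,-0.028,0,0,0,1],
  [0,0,-0.032,0,0,0,1],
  [0,0,-0.036,0,0,0,1],
  [0,0,-0.04,0,0,0,1],
], force=90)

```text
t: 10.87
eef_pos: [0.5855, 0.3043, 0.192]
tool_rot: [0.0, -0.2, 0.98, 0.0]
contact_force: [-1.0, -0.4, 4.2]
gripper_width: 0.147
```

```bash
python3 l9.py pics/p11.png
```

```text
{'t': 10.8667, 'eef_pos': array([0.58545544, 0.30432112, 0.19197507]), 'tool_rot': array([ 4.19273531e-04, -2.00274853e-01,  9.79739633e-01,  2.44571544e-04]), 'contact_force': array([-1.00114949, -0.41118022,  4.21567396]), 'torque': array([-0.19726166,  0.33120638, -0.01193191]), 'gripper_width': 0.14749088344139996}
side 168 168
top 180 140
```

View pics/p11.png

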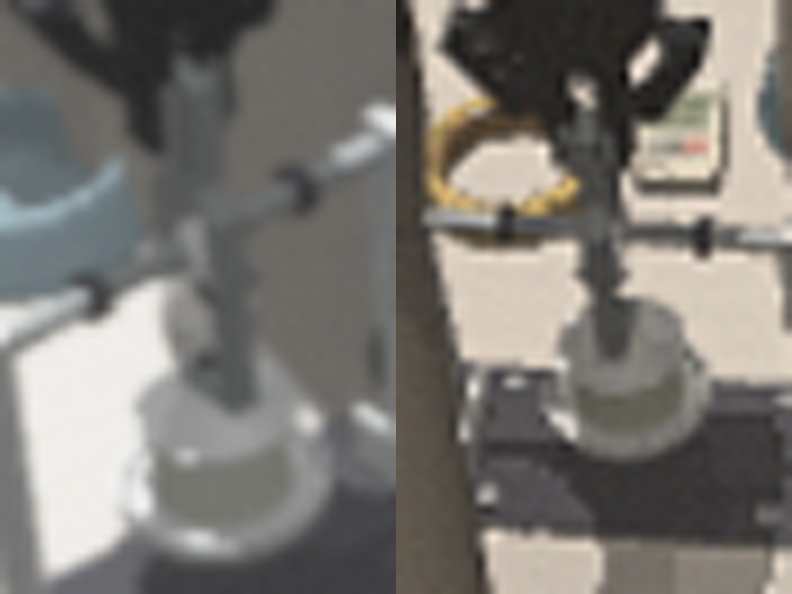

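```bash
python3 - <<'E'
from h import *
out=[]
for c in('side','top'):
    r=cam(c);u=proj(r,[.58,.3,.185])[0];x0,y0=(u-[14,16]).astype(int)
    im=np.ascontiguousarray(r['color'][y0:y0+36,x0:x0+26,::-1]);im=cv2.convertScaleAbs(im,alpha=1.5,beta=-20)
    out.append(cv2.resize(im,(400,554),interpolation=cv2.INTER_LANCZOS4))
cv2.imwrite('pics/p12.png',cv2.hconcat(out))
E
```

```text
(no output)
```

View pics/p12.png

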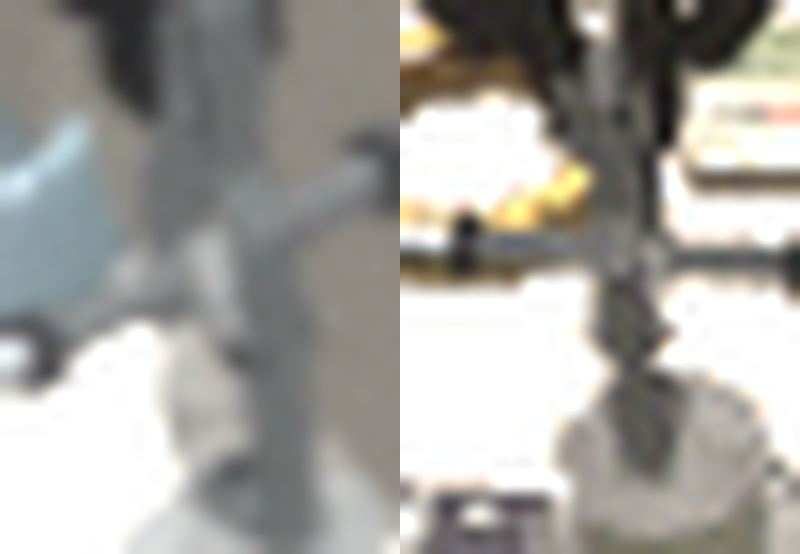

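Request:
step_arm([
  [0,0,-0.004,0,0,0,1],
  [0,0,-0.008,0,0,0,1],
  [0,0,-0.012,0,0,0,1],
  [0,0,-0.015,0,0,0,1],
  [0,0,-0.018,0,0,0,1],
  [0,0,-0.018,0,0,0,1],
])

```text
t: 11.57
eef_pos: [0.5849, 0.3039, 0.1719]
tool_rot: [-0.0, -0.2, 0.98, -0.0]
contact_force: [1.2, -0.2, -3.4]
gripper_width: 0.154
```

Request:
step_arm([
  [0,0,-0.002,0,0,0,1],
  [0,0,-0.004,0,0,0,1],
  [0,0,-0.004,0,0,0,1],
])

```text
t: 11.82
eef_pos: [0.5861, 0.3045, 0.1698]
tool_rot: [0.001, -0.2, 0.98, 0.0]
contact_force: [2.6, 0.5, -2.2]
gripper_width: 0.152
```

```bash
python3 l9.py pics/p13.png
```

```text
{'t': 11.8167, 'eef_pos': array([0.58612831, 0.30452373, 0.16975526]), 'tool_rot': array([ 1.07720316e-03, -2.00294838e-01,  9.79735043e-01,  2.52580604e-04]), 'contact_force': array([ 2.59711484,  0.4644591 , -2.21930421]), 'torque': array([ 0.16757857, -0.43028929,  0.0063799 ]), 'gripper_width': 0.15176426007591387}
side 168 168
top 180 140
```

View pics/p13.png

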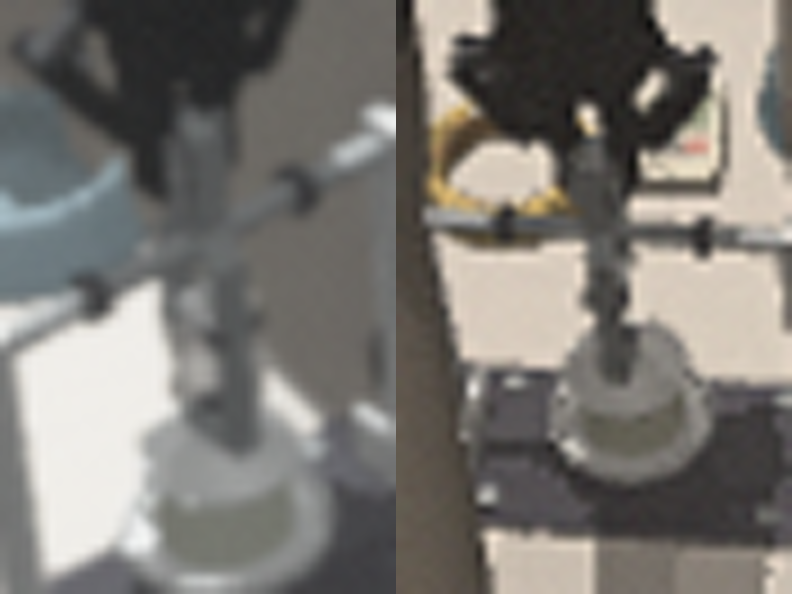

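Request:
step_arm([
  [0,0,-0.002,0,0,0,1],
  [0,0,-0.004,0,0,0,1],
  [0,0,-0.004,0,0,0,1],
])

```text
t: 12.17
eef_pos: [0.5874, 0.3052, 0.1682]
tool_rot: [0.003, -0.2, 0.98, 0.001]
contact_force: [1.3, -0.1, 7.9]
gripper_width: 0.155
```

Request:
step_arm([
  [0,0,-0.001,0,0,0,1],
  [0,0,-0.002,0,0,0,1],
  [0,0,-0.002,0,0,0,1],
])

```text
t: 12.42
eef_pos: [0.5875, 0.3053, 0.168]
tool_rot: [0.003, -0.2, 0.98, 0.001]
contact_force: [-2.0, -1.7, 19.0]
gripper_width: 0.151
```

```bash
python3 - <<'E'
from h import *
o=bot.get_obs();print(o['t'],o['eef_pos'],o['contact_force'])
out=[]
for c in('side','top'):
    r=cam(c);u=proj(r,[.58,.3,.17])[0];x0,y0=(u-[14,16]).astype(int)
    im=np.ascontiguousarray(r['color'][y0:y0+36,x0:x0+26,::-1]);im=cv2.convertScaleAbs(im,alpha=1.5,beta=-20)
    out.append(cv2.resize(im,(400,554),interpolation=cv2.INTER_LANCZOS4))
cv2.imwrite('pics/p14.png',cv2.hconcat(out))
E
```

```text
12.4167 [0.58750697 0.30526471 0.16803786] [-1.97854238 -1.6565131  19.0423349 ]
```

View pics/p14.png

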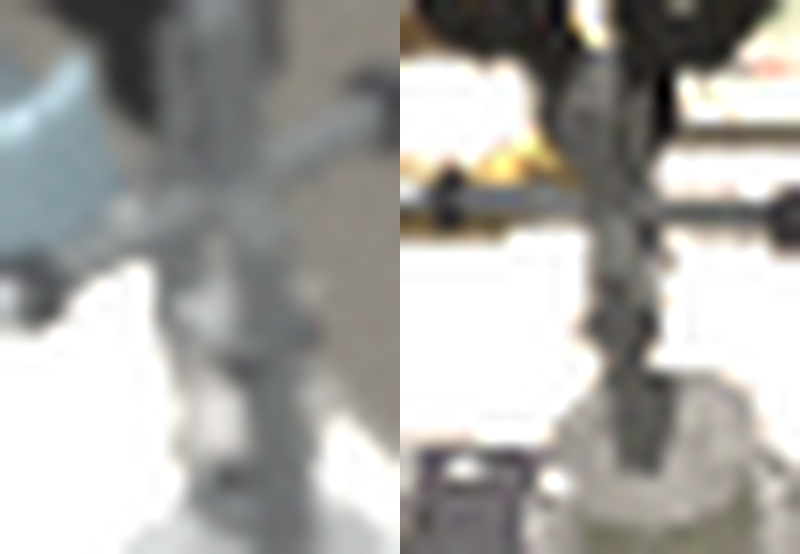

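Request:
step_arm([
  [0,0,0.002,0,0,0,1],
  [0,0,0.002,0,0,0,1],
  [0,0,0.002,0,0,0,0.6],
  [0,0,0.002,0,0,0,0.3],
  [0,0,0.002,0,0,0,0],
  [0,0,0.002,0,0,0,-0.2],
  [0,0,0.002,0,0,0,-0.2],
  [0,0,0.002,0,0,0,-0.2],
])

```text
t: 13.18
eef_pos: [0.5848, 0.304, 0.165]
tool_rot: [-0.0, -0.2, 0.98, -0.0]
contact_force: [-1.0, 0.4, 0.8]
gripper_width: 0.6
```

```bash
python3 l9.py pics/p15.png
```

```text
{'t': 13.1833, 'eef_pos': array([0.58480387, 0.30399625, 0.16501627]), 'tool_rot': array([-4.62280097e-04, -2.00356095e-01,  9.79723020e-01, -1.61504556e-04]), 'contact_force': array([-0.99184614,  0.43535215,  0.75554259]), 'torque': array([-0.04321458,  0.01306207,  0.04659898]), 'gripper_width': 0.6004183888521608}
side 168 168
top 180 140
```

View pics/p15.png

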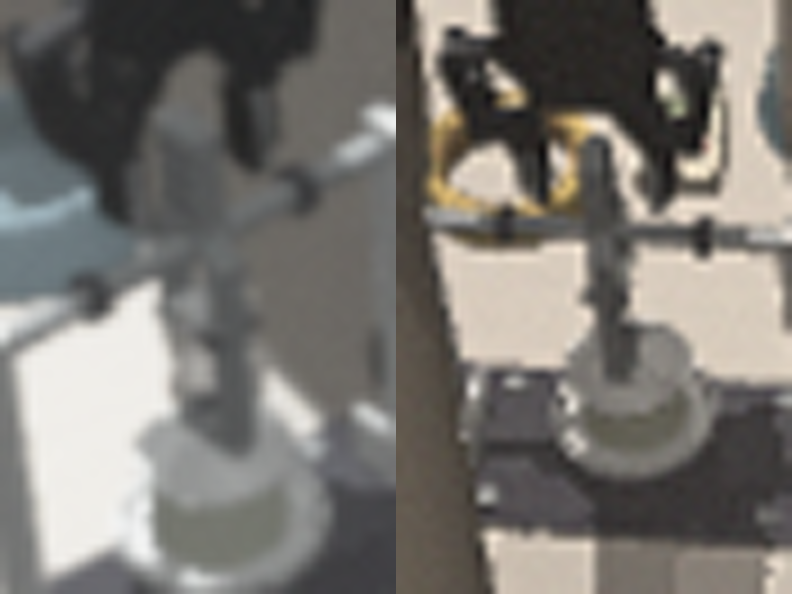

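Released; the feeder hangs, upright. Rising clear.

Request:
step_arm([
  [0,0,0.01,0,0,0,-0.2],
  [0,0,0.025,0,0,0,-0.2],
  [0,0,0.045,0,0,0,-0.2],
  [0,0,0.07,0,0,0,-0.2],
  [0,0,0.1,0,0,0,-0.2],
  [-0.02,0,0.13,0,0,0,-0.2],
  [-0.05,0,0.15,0,0,0,-0.2],
  [-0.06,0,0.15,0,0,0,-0.2],
  [-0.06,0,0.15,0,0,0,-0.2],
  [-0.06,0,0.15,0,0,0,-0.2],
])

```text
t: 14.12
eef_pos: [0.5249, 0.3041, 0.3158]
tool_rot: [0.0, -0.201, 0.98, 0.0]
contact_force: [0.0, -0.4, 0.1]
gripper_width: 0.601
```

```bash
python3 l9.py pics/p16.png; python3 -c "
from h import *
cv2.imwrite('pics/f.png',cam('side')['color'][:,:,::-1])
cv2.imwrite('pics/ft.png',cam('top')['color'][:,:,::-1])"; python3 ov.py pics/ov5.png .5836 .3015 23.3 .03
```

```text
{'t': 14.1167, 'eef_pos': array([0.52488127, 0.30412565, 0.31575981]), 'tool_rot': array([ 2.18590919e-04, -2.00711291e-01,  9.79650404e-01,  1.23290323e-04]), 'contact_force': array([ 0.03610844, -0.40194165,  0.13202199]), 'torque': array([-0.07227261,  0.04631142,  0.05010593]), 'gripper_width': 0.6005412753715822}
side 168 168
top 180 140
```

View pics/p16.png

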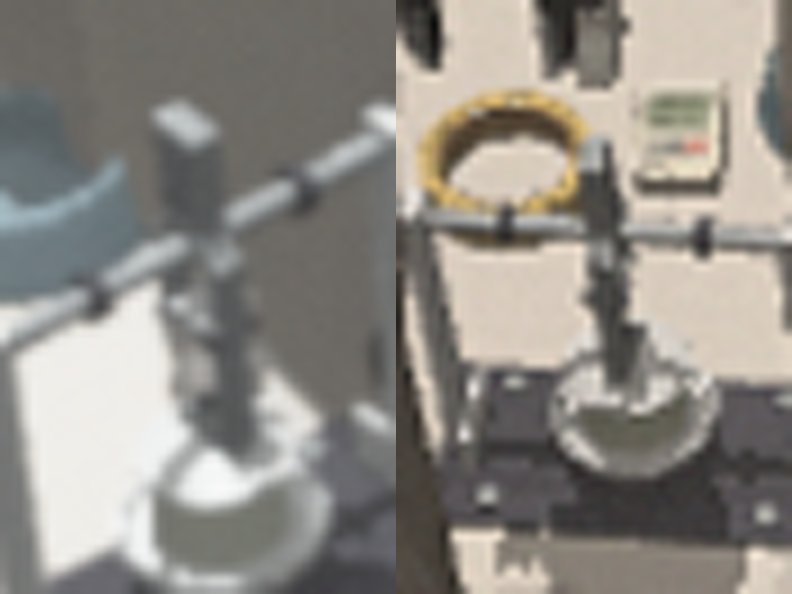

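View pics/ov5.png

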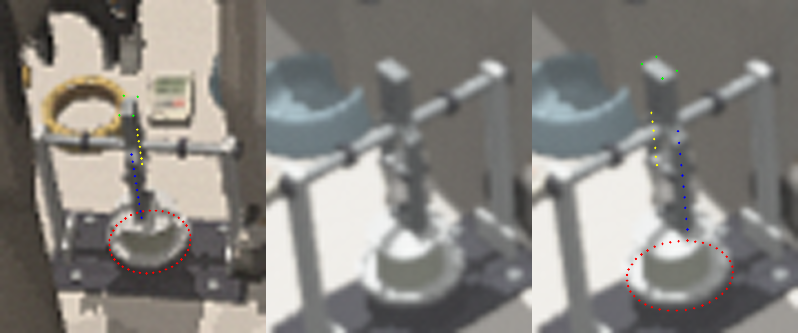

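View pics/ft.png

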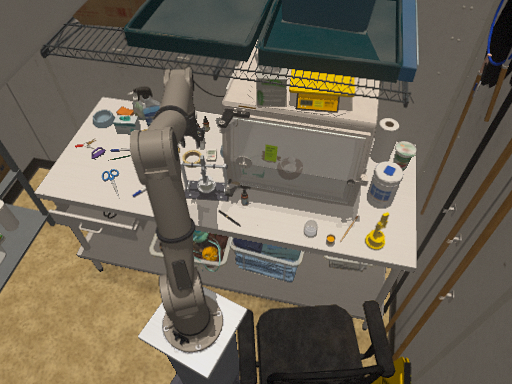

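```bash
python3 - <<'E'
from h import *
y=np.radians(23.3);R=np.array([[np.cos(y),-np.sin(y),0],[np.sin(y),np.cos(y),0],[0,0,1]])
b=np.array([.5836,.3015,.185]);out=[]
for c in('side','top'):
    r=cam(c);u=proj(r,[.58,.3,.17])[0];x0,y0=(u-[13,16]).astype(int)
    im=cv2.resize(np.ascontiguousarray(r['color'][y0:y0+36,x0:x0+26,::-1]),(390,540),interpolation=cv2.INTER_CUBIC)
    raw=im.copy()
    for P,col in [((-.017,.006,-.033),(0,0,255)),((-.003,.006,-.033),(0,255,255)),((.011,.006,-.033),(0,255,0)),((-.017+.003,.006,-.005),(255,0,0)),((.017,0,-.048),(255,0,255))]:
        cv2.circle(im,tuple(int(v) for v in (proj(r,b+R@np.array(P))[0]-[x0,y0]+.5)*15),4,col,-1)
    out+=[raw,im] if c=='side' else []
cv2.imwrite('pics/p17.png',cv2.hconcat(out))
for c in('side','top'):
    for t in('pen','dropper','glass_jar','cup','marker','latch'):
        try: print(c,t,[(np.round(np.array(d['location'])*[512,384],1),round(d['conf'],2)) for d in bot.place_of(t,c)][:2])
        except Exception as e: print(t,e)
E
```

```text
side pen [(array([251. , 238.2]), 0.39)]
side dropper [(array([244.2, 222.1]), 0.57)]
side glass_jar [(array([322.3, 198.5]), 0.55)]
side cup [(array([193.9, 209.5]), 0.58)]
side marker [(array([124.5, 276.5]), 0.56)]
latch it knows: bar_mid, brooder_corner, cup, dropper, feeder_body, feeder_grip, glass_jar, hook_gap, hook_seat, marker, pen, stand
top pen [(array([227.8, 220.3]), 0.56), (array([204.3, 163.3]), 0.47)]
top dropper [(array([249.6, 202. ]), 0.66)]
top glass_jar [(array([309.1, 232.7]), 0.64), (array([204.1, 174.8]), 0.3)]
top cup []
top marker [(array([200.7, 161.8]), 0.68), (array([143.5, 185.6]), 0.39)]
latch it knows: bar_mid, brooder_corner, cup, dropper, feeder_body, feeder_grip, glass_jar, hook_gap, hook_seat, marker, pen, stand
```

View pics/p17.png

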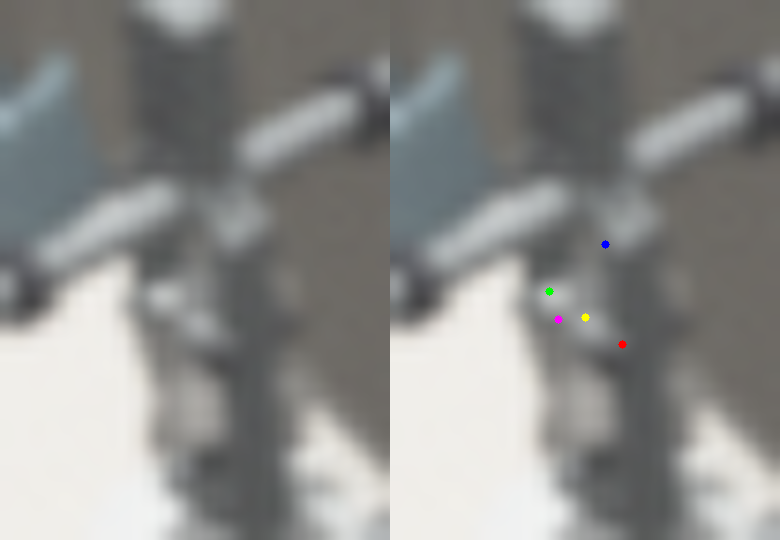

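The light tongue lies exactly along the predicted shut line, running from red through yellow to green, so the latch is closed. The bystanders haven't moved. I'm handing in.

```bash
python3 -c "
from station import bot
print(bot.hand_in())"
```

```text
the job is handed in; nothing more can be done
None
```

The feeder now hangs on the stand's cross bar between the two collars, with the bar fully home in the hook and the latch shut. I handed the job in with the gripper clear, and the clock was at about 14 s at the last check.

**How it went:** I gripped the tab, carried the feeder round the cabinet corner and brought the bar in through the side gap. Then I pushed down:
- **Latch:** it pushed back with about 7 N, then the force fell back to the feeder's own weight as it flipped past.
- **Seat:** the hook then hit a hard stop, reading about 19 N, before I released the tab.

**Last checks:**
- **Position and level:** the hanging feeder matches a model of the seated, upright position in both cameras to about 1 pixel (2–3 mm).
- **Latch:** in the side picture the tongue lies along the line where a shut latch should be.
- **Other objects:** pen, dropper, jar, cup and marker are within a few pixels of where they started in the views that showed them. The top camera never found the cup. Its best marker detection there was a mistake on the stand, so I relied on the side view for both.

**What disagreed:** the reported tool tip sat roughly 30 mm lower than the fingertips appeared in both cameras. I didn't find out why, so I set the grasp height from the pictures and the heights at the bar from the feeder's seen position. A feeder height fitted from the pictures also differed by 5–10 mm from the one worked out from the tool, which was within the room in the hook's gap.

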